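Turn the carousel to bring the egg timer to the front

ROBOT

A 6-joint arm with a two-finger parallel gripper is mounted at the origin on the work surface. World frame = base frame: x ahead of the robot, y to its left, z up, the work surface at z = 0. Lengths are in m, angles in degrees, forces in N, time in s.
With the tool pointing down it reaches from about 0.3 to 1 m from the base axis. Payload 5.1 kg.
Tool frame: the origin (TCP) lies on the centre line of the jaws, within the pads' length; the fingertips stand 19 mm ahead of it and the grasp point (between the pads) is the TCP; z points along the fingers, y is the line along which they close (so a half turn about z gives the same grasp; the last joint's range is limited). The gripper opens to 95 mm and grips with 3 to 60 N. Pads are 20 mm wide; open, the fingers measure 119 mm over their backs; the gripper's body (75 mm by 180 mm) begins 59 mm behind the grasp point.
Start: joints at [71.07, 7.093, 94.555, -0, 78.352, -4.733], TCP at [0.159, 0.63, 0.234] pointing down, gripper open.
Joint ranges: [-149.61, 149.61], [-58.7, 133.49], [1.44, 155.28], [-77.14, 257.14], [18.33, 153.61], [-166.67, 166.67]. Speed limits (degrees/s): [147.25, 147.25, 180, 180, 180, 180].

INTERFACE

Orientations are given as [roll, pitch, yaw] about the fixed x, y, z axes, in that order (R = Rz(yaw) Ry(pitch) Rx(roll)).
In Python, from cell import ctrl gives the robot as it stands.
- The arm moves only by the tool send_rows, never from a script. Its argument "steps" is a list of rows, each a list of 2 entries, a list of its own where there are three numbers: the shift along the tool's x, y, z in mm, then the turn, a rotation vector about the tool's x, y, z in degrees. In form: [[[dx, dy, dz], [wx, wy, wz]], ...]. A call has 1 to 8 rows; each row shifts and turns the commanded pose from where the row before left it, along the tool's axes as they then stand; what a row does not reach is not made up. A row lasts 1/8 s, in which the tool goes at most 62.5 mm and 10.7 degrees, less where a joint would pass 70% of its speed; a pose out of reach is approached as far as the arm can. A call is refused whole if a number of a shift passes 62.5 or a number of a turn 10.7, either way. A call with a gripper value outside its range is refused whole. "gripper" is the closure, from 0 (fully open) to 1 (shut), set as the call begins (left out, the last holds). The fingers move at their own pace and stop on an object; the grip force is fixed at half the most. Time passes only in rows, so rows that do not move let the fingers close. It gives the time, the measured TCP pose, the force and the opening at its end, in the units of the state.
- ctrl.sense(): the state, without advancing time (a new reading comes with each control period).
- ctrl.camera(name): name is "side" or "top"; returns a dict with "frame" (400x640x3 uint8, red, green, blue), "range_z" (400x640 float32, m along the optical axis (not along the pixel's ray), 0 where there is no reading), "camera_matrix" (3x3 intrinsics, pixels), "distortion" ([k1, k2, p1, p2, k3] as OpenCV has them; the pictures are not rectified), "world_to_cam" (4x4, takes a point from world to camera coordinates). Camera axes: x right, y up, looking along -z (the intrinsics and any distortion apply to the point x, -y, -z); pixel columns grow to the right and rows downward; lengths in m; the calibration is good to about 2 mm. A picture is of the moment at which its call begins.
- ctrl.finish_job(): hands the job in, once; it reports no verdict.
The state is a dict: "clock": time; "qpos": joint angles; "qvel": joint speeds; "joint_torque": joint torques, N m; "position": TCP position; "tool_rot": TCP orientation; "contact_force": force on the tool from outside, world axes, zero at the start; "torque": the same for the moment, N m; "opening": finger opening in m.
Only numpy, scipy, OpenCV 4.12 (cv2) and the standard library are available. Lean on these libraries where they do the work, as an engineer would, in place of code of your own. Each camera call takes 0.05 s, during which the arm holds its last target. There are 200 camera calls.

TASK

Gently turn the carousel by pushing the white tabs on its rim, either way round, until the green egg timer stands at the front, in line with the red arrow on the foot. Push only the rim: do not touch, lift or topple anything standing on the tray, do not pinch the tabs, and leave the other things on the shelf where they are.

Things in the scene. Friction and masses are not known exactly. Their poses are not given: they have to be found in the camera images.
- carousel: fixed black foot of the carousel, on the wooden shelf board (shelf top 60 mm above the table). Origin on the turning axis at the shelf top, z up. Front is its own -x: there a flat black tongue 36 mm wide, 6 mm high sticks out to 180 mm from the axis, with a red arrow on it at 129 to 177 mm, its point towards the axis
- tray (a joint): turning angle (rad) of the round pale wooden tray, 240 mm across, top 20 mm above the shelf top, about the vertical axis; grows anticlockwise seen from above, free both ways by over half a turn. Light friction (under 1 N at a tab): it does not coast, stays where left, and what stands on it turns with it
- tab0 (a point): middle of finger tab 0 on the tray's rim. Six alike white upright tabs stand 60 degrees apart, each 12 mm thick along the rim, 115 to 145 mm from the axis, 12 to 62 mm above the shelf top. This point is 130 mm from the axis, 37 mm above the shelf. Tab k stands at joint + k * 60 degrees, anticlockwise from the foot's +x
- timer: green plastic egg timer with a turning cap and grip bar, 60 mm across, 56 mm high, standing loose on the tray 50 to 80 mm from the axis; origin at the centre of its underside, z up
- spice_jar: closed amber glass spice jar with a black cap, 42 mm across, 75 mm high; loose on the tray, 50 to 80 mm from the axis; origin at the centre of its underside, z up
- crusher: stainless steel pill crusher, 44 mm across, 64 mm high; loose on the tray, 50 to 80 mm from the axis; origin at the centre of its underside, z up
- tin: small round tin with a blue band, 44 mm across, 55 mm high; loose on the tray, 50 to 80 mm from the axis; origin at the centre of its underside, z up
- thermometer: bystander: white plastic dial room thermometer, 124 mm across, 135 mm high, upright on a dark wooden foot 110 x 60 mm; loose on the shelf board; origin at the centre of its underside, z up, dial facing its own -x
- mug: bystander: blue mug, 80 mm across, 90 mm high, loose on the shelf board; origin at the centre of its underside, z up
- carton: bystander: white paper carton 45 x 90 x 60 mm high, loose on the shelf board; origin at the centre of its underside, z up
- pillbox: bystander: flat white pill box with seven blue lids, 40 x 150 x 25 mm high, loose on the shelf board; origin at the centre of its underside, z up
Mind the look-alikes: they are no part of the job. What is shaped like the spice_jar but yellow is not meant. Several things have the shape of the timer; the one meant has the colours described above.

How it is judged (in metres and radians):
At the end, for the whole second after the job is handed in: The egg timer's centre is in front of the axis by more than 35 mm and within 11 mm of the line from the axis to the red arrow; the tray is at rest; all four things on the tray stand upright on it; the other things on the shelf are upright and within 20 mm of where they were (y of timer in the frame of carousel between -0.011 and 0.011 m and x of timer in the frame of carousel below -0.035 m and velocity of joint tray between -0.05 and 0.05 rad/s and angle between each of timer, spice_jar, crusher, tin, thermometer, mug, carton, pillbox's own z axis and vertical below 0.15 rad and horizontal distance between each of timer, spice_jar, crusher, tin and carousel below 0.095 m and height (world z) of timer between 0.07 and 0.09 m and height (world z) of spice_jar between 0.07 and 0.09 m and height (world z) of crusher between 0.07 and 0.09 m and height (world z) of tin between 0.07 and 0.09 m and distance of each of thermometer, mug, carton, pillbox from where it was at the start of the episode below 0.02 m); the robot touches nothing.
It fails at once if the robot touches something that stands on the tray (contact force between any of the fingers, the arm and timer above 0.3 N or contact force between any of the fingers, the arm and spice_jar above 0.3 N or contact force between any of the fingers, the arm and crusher above 0.3 N or contact force between any of the fingers, the arm and tin above 0.3 N).
It fails at once if something is lifted off the tray or topples (height (world z) of any of timer, spice_jar, crusher, tin above 0.095 m or angle between any of timer, spice_jar, crusher, tin's own z axis and vertical above 0.4 rad).
It fails at once if the carousel is pinched or pressed hard (over 15 N) (contact force between the fingers and carousel above 15 N).
It fails at once if a bystander on the shelf is disturbed (distance of any of thermometer, mug, carton, pillbox from where it was at the start of the episode above 0.02 m).
It also fails if it takes over 64 s, if anything falls off the work surface, if the arm or the gripper's body presses on something with over 40 N, if the wrist force passes 120 N, or if a joint passes its speed limit or range.

## Working session

There is one attempt and no reset: what is moved stays moved. The work goes in short steps, Python scripts to look and compute and a tool call to move; the robot and the scene stay as the last step left them, time stands still between calls to the robot, and variables do not carry over. Pictures are saved under pics/ and viewed, on a budget of 10 in all, crops included, one or two more only if the job needs it, and the job is handed in when it is done.

Besides the shell and the picture viewer there is one more tool, called as a command line: name --argument value ..., lists and objects as JSON in quotes. send_rows: Moves the arm, as the interface text tells. Its arguments: {"type":"object","properties":{"steps":{"type":"array"},"gripper":{"type":"number"}},"required":["steps"]}

```bash
ls; mkdir -p pics; cat > h.py <<'E'
import numpy as np, cv2
from cell import ctrl
def shot(n):
    c=ctrl.camera(n); np.savez(f'/tmp/{n}.npz',**{k:np.array(v) for k,v in c.items()}); return c
def load(n): return dict(np.load(f'/tmp/{n}.npz'))
def ray(c,uv):
    p=cv2.undistortPoints(np.array(uv,float).reshape(-1,1,2),c['camera_matrix'],c['distortion']).reshape(-1,2)
    d=np.c_[p[:,0],-p[:,1],-np.ones(len(p))]; T=c['world_to_cam']; R=T[:3,:3]
    return -R.T@T[:3,3], d@R
def onplane(c,uv,z):
    o,d=ray(c,uv); return o+d*((z-o[2])/d[:,2])[:,None]
def depthpts(c,uv):
    uv=np.array(uv).reshape(-1,2); o,d=ray(c,uv); return o+d*c['range_z'][uv[:,1].astype(int),uv[:,0].astype(int)][:,None]
def proj(c,P):
    P=np.atleast_2d(P); T=c['world_to_cam']; q=P@T[:3,:3].T+T[:3,3]; q=q*[1,-1,-1]
    return cv2.projectPoints(q,np.zeros(3),np.zeros(3),c['camera_matrix'],c['distortion'])[0].reshape(-1,2)
E
python3 - <<'E'
from h import *
a=shot('top');b=shot('side')
cv2.imwrite('pics/top0.png',a['frame'][:,:,::-1]);cv2.imwrite('pics/side0.png',b['frame'][:,:,::-1])
print(ctrl.sense())
for c in(a,b): print(ray(c,[[320,200]]))
E
```

```text
pics
{'clock': 0.1, 'qpos': array([ 7.10706785e+01,  7.12989149e+00,  9.46280066e+01, -4.81244351e-04,
        7.83513620e+01, -4.73241225e+00]), 'qvel': array([-0.01016859, -0.04199305, -0.19409985,  0.0740705 , -0.13485773,
       -0.06164236]), 'joint_torque': array([-4.00843851e-05, -4.18887627e+01, -3.61093676e+01,  7.76593108e-02,
        4.61266888e-02, -3.36839037e-05]), 'position': array([0.15926196, 0.62961089, 0.23249039]), 'tool_rot': array([-1.79891074e+02, -8.54466361e-03,  1.65803180e+02]), 'contact_force': array([ 0.04074732,  0.07343627, -0.03268305]), 'torque': array([0.04285942, 0.01476308, 0.03644993]), 'opening': 0.09487591413225054}
(array([ 0.39042747, -0.01966721,  1.30147188]), array([[ 0.11669932,  0.01575498, -0.99307756]]))
(array([ 0.35338956, -1.07821938,  0.92069449]), array([[ 0.15027349,  0.77591414, -0.61270643]]))
```

View pics/top0.png

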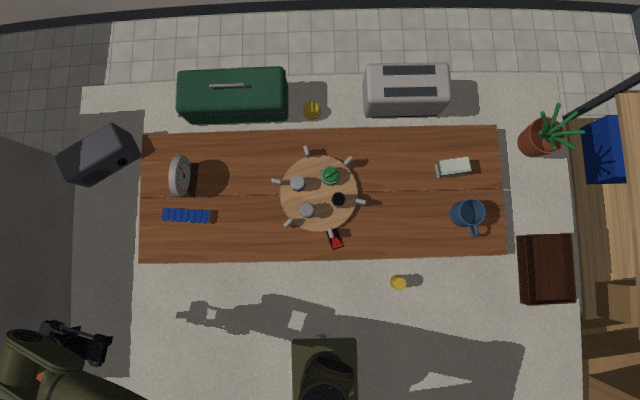

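View pics/side0.png

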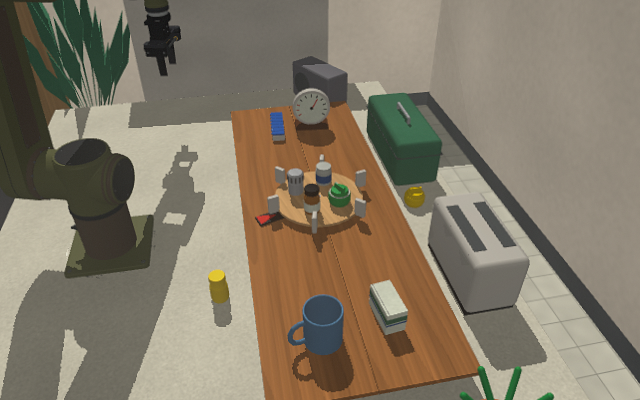

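Tray at (318,192). Candidates for the timer: green egg on the tray at (331,176); a yellow timer-shaped thing off the shelf at (313,110). The yellow jar at (399,283) is another look-alike. I choose the green one on the tray; the arrow is at (336,242).

```bash
cat > m.py <<'E'
from h import *
def meas(c,s=None,draw=None):
    f=c['frame']; hsv=cv2.cvtColor(f,cv2.COLOR_RGB2HSV).astype(int); H,S,V=hsv[...,0],hsv[...,1],hsv[...,2]
    vv,uu=np.mgrid[:400,:640]; roi=np.hypot(uu-318,vv-195)<62
    P=depthpts(c,np.c_[uu.ravel(),vv.ravel()]).reshape(400,640,3)
    # tray top by depth -> circle
    m=roi&(abs(P[...,2]-.08)<.004)&(np.hypot(uu-318,vv-192)<43)
    cn=max(cv2.findContours(m.astype(np.uint8),cv2.RETR_EXTERNAL,cv2.CHAIN_APPROX_NONE)[0],key=cv2.contourArea)
    hull=onplane(c,cv2.convexHull(cn).reshape(-1,2),.08)
    A=np.c_[2*hull[:,:2],np.ones(len(hull))]; x=np.linalg.lstsq(A,(hull[:,:2]**2).sum(1),rcond=None)[0]
    cen=x[:2]; print('tray',cen,'r',np.sqrt(x[2]+cen@cen))
    red=roi&((H<6)|(H>174))&(S>170)&(V>90); r=onplane(c,np.c_[uu[red],vv[red]],.066); rm=r.mean(0)[:2]
    print('red n',red.sum(),'mean',rm,'dist',np.hypot(*(rm-cen)),'dir',np.degrees(np.arctan2(*(rm-cen)[::-1])))
    g=roi&(H>50)&(H<85)&(S>100)&(V>40)&(np.hypot(uu-318,vv-192)<42)
    gp=P[g]; print('green n',g.sum(),'z',np.percentile(gp[:,2],[5,50,95]))
    (cx,cy),rr=cv2.minEnclosingCircle(gp[:,:2].astype(np.float32)); print('timer minenc',cx,cy,rr,'median',np.median(gp[:,:2],0))
    up=roi&(P[...,2]>.095)&(P[...,2]<.13); rad=np.hypot(P[...,0]-cen[0],P[...,1]-cen[1])
    t=up&(rad>.110)&(rad<.155); n,l=cv2.connectedComponents(t.astype(np.uint8))
    for i in range(1,n):
        q=P[l==i]; 
        if len(q)>3: k=q[:,:2].mean(0)-cen; print('tab',len(q),q.mean(0).round(4),'ang',np.degrees(np.arctan2(k[1],k[0])).round(1),'r',np.hypot(*k).round(4))
    return cen,rm
if __name__=='__main__':
    import sys
    c=load('top') if len(sys.argv)>1 else shot('top')
    meas(c)
    b=load('side') if len(sys.argv)>1 else shot('side')
    hsv=cv2.cvtColor(b['frame'],cv2.COLOR_RGB2HSV).astype(int);g=(hsv[...,0]>50)&(hsv[...,0]<85)&(hsv[...,1]>100);g[:160]=0;g[240:]=0;g[:,:230]=0;g[:,390:]=0
    vv,uu=np.nonzero(g);q=depthpts(b,np.c_[uu,vv]);print('side green',len(uu),q.mean(0),cv2.minEnclosingCircle(q[:,:2].astype(np.float32)))
    cv2.imwrite('pics/crop.png',cv2.resize(np.hstack([c['frame'][135:265,250:390],b['frame'][145:275,245:385]])[:,:,::-1],None,fx=2.8,fy=2.8,interpolation=2))
E
python3 m.py x
```

```text
tray [0.55813189 0.00495492] r 0.11856902825963005
red n 82 mean [ 0.40160189 -0.04531658] dist 0.16440457171289302 dir -162.1949502697646
green n 170 z [0.11774684 0.12524045 0.1371467 ]
timer minenc 0.6029840707778931 -0.03079926408827305 0.025116445496678352 median [ 0.60442876 -0.03262071]
tab 46 [0.6818 0.0389 0.1188] ang 15.4 r 0.1282
tab 52 [ 0.6485 -0.0853  0.1186] ang -45.0 r 0.1278
tab 52 [0.5909 0.1271 0.1174] ang 75.0 r 0.1265
tab 52 [ 0.5234 -0.1192  0.1186] ang -105.6 r 0.1289
tab 43 [0.4655 0.0956 0.1202] ang 135.6 r 0.1296
tab 40 [ 0.4322 -0.0273  0.1216] ang -165.6 r 0.1299
side green 318 [ 0.60231674 -0.05087826  0.11805869] ((0.48590970039367676, -0.5472649931907654), 0.5473423600196838)
```

View pics/crop.png

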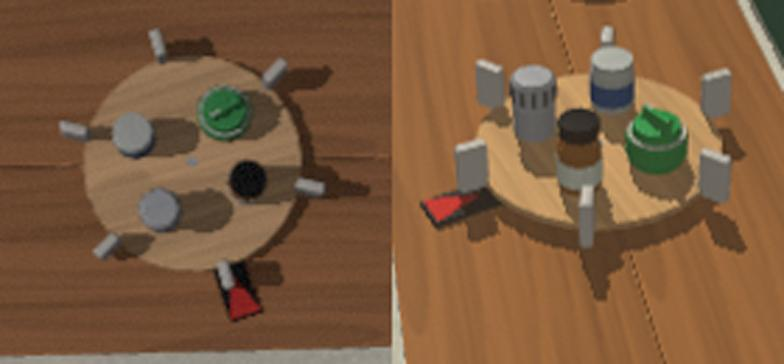

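The crop confirms the green egg timer with its grip bar on the tray. Bearings: timer −39°, arrow −162°, so the tray needs about −123° (clockwise). I'll push the tab at −45° from its anticlockwise side.

send_rows --steps '[[[0, 0, -30], [0, 0, 0]], [[-42, -34, 0], [0, 0, 2]], [[-42, -35, 0], [0, 0, 0]], [[-42, -35, 0], [0, 0, 0]], [[-42, -35, 0], [0, 0, 0]], [[-42, -35, 0], [0, 0, 0]], [[-42, -35, 0], [0, 0, 0]], [[-42, -35, 0], [0, 0, 0]]]' --gripper 1

```text
clock: 1.1
position: [0.3757, 0.3132, 0.2633]
tool_rot: [-180.0, -0.0, 163.8]
contact_force: [1.4, -0.4, 0.9]
opening: 0.0207
```

send_rows --steps '[[[-46, -33, 0], [0, 0, 0]], [[-46, -33, 0], [0, 0, 0]], [[-46, -33, 0], [0, 0, 0]], [[-46, -33, 0], [0, 0, 0]], [[-46, -33, 0], [0, 0, 0]], [[-46, -33, 0], [0, 0, 0]], [[-46, -33, 0], [0, 0, 0]], [[0, 0, 0], [0, 0, 0]]]'

```text
clock: 2.1
position: [0.621, 0.0003, 0.2623]
tool_rot: [-180.0, -0.1, 163.6]
contact_force: [-0.8, -0.7, -0.5]
opening: 0.0007
```

send_rows --steps '[[[-35, -24, 0], [0, 0, 0]], [[-35, -24, 0], [0, 0, 0]], [[0, 0, 0], [0, 0, 7.5]], [[0, 0, 0], [0, 0, 7]], [[0, 0, 0], [0, 0, 0]], [[0, 0, 0], [0, 0, 0]]]'

```text
clock: 2.85
position: [0.6734, -0.0616, 0.2636]
tool_rot: [-180.0, -0.0, 149.4]
contact_force: [0.4, 0.6, -0.2]
opening: 0.0006
```

```bash
python3 - <<'E'
from h import *
s=ctrl.sense();print(s['position'],s['tool_rot'],s['opening'])
p=s['position'];k=p[:2]-[.558,.005];print(np.degrees(np.arctan2(k[1],k[0])),np.hypot(*k))
b=shot('side');cv2.imwrite('pics/s1.png',cv2.resize(b['frame'][60:290,210:450,::-1],None,fx=2.5,fy=2.5))
E
```

```text
[ 0.67344919 -0.06157493  0.26358133] [-1.79996948e+02 -2.29347851e-02  1.49448777e+02] 0.0006443700741993173
-29.970327912945056 0.13326941836636283
```

View pics/s1.png

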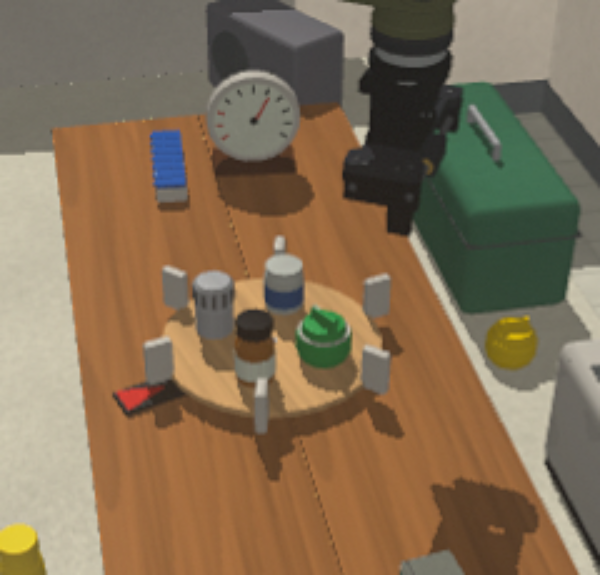

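View shows the closed fingers (crop ~(400,220)) above, between the tabs at −45° and 15°, and the gripper well clear. Descending outside the rim.

send_rows --steps '[[[-5, 0, 25], [0, 0, 0]], [[0, 0, 25], [0, 0, 0]], [[0, 0, 25], [0, 0, 0]], [[0, 0, 25], [0, 0, 0]], [[0, 0, 25], [0, 0, 0]], [[0, 0, 20], [0, 0, 0]], [[0, 0, 0], [0, 0, 0]], [[0, 0, 0], [0, 0, 0]]]'

```text
clock: 3.9
position: [0.6788, -0.065, 0.1198]
tool_rot: [180.0, 0.1, 149.3]
contact_force: [-0.1, 0.7, -0.6]
opening: 0.0005
```

send_rows --steps '[[[0.1, -4.8, 0], [0, 0, 2]], [[0.1, -4.8, 0], [0, 0, 2]], [[0.1, -4.8, 0], [0, 0, 2]], [[0.1, -4.8, 0], [0, 0, 2]], [[0.1, -4.8, 0], [0, 0, 2]], [[0.1, -4.8, 0], [0, 0, 2]], [[0.1, -4.8, 0], [0, 0, 2]], [[0.1, -4.8, 0], [0, 0, 2]]]'

```text
clock: 4.9
position: [0.654, -0.095, 0.1187]
tool_rot: [180.0, 0.0, 133.2]
contact_force: [0.6, 0.1, 0.6]
opening: 0.0005
```

```bash
cat > st.py <<'E'
from h import *
s=ctrl.sense();print(s['position'].round(4),s['tool_rot'].round(1),s['opening'],s['contact_force'])
k=s['position'][:2]-[.558,.005];print('finger ang',np.degrees(np.arctan2(k[1],k[0])),'r',np.hypot(*k))
E
python3 st.py; python3 m.py
```

```text
[ 0.654  -0.095   0.1187] [180.    0.  133.2] 0.0005236045224992924 [0.61352054 0.09366649 0.57887303]
finger ang -46.16666275828469 r 0.1385585986183179
tray [0.55912445 0.01879007] r 0.108129103924644Traceback (most recent call last):
  File "m.py", line 26, in <module>
    meas(c)
    ~~~~^^^
  File "m.py", line 12, in meas
    red=roi&((H<6)|(H>174))&(S>170)&(V>90); r=onplane(c,np.c_[uu[red],vv[red]],.066); rm=r.mean(0)[:2]
                                              ~~~~~~~^^^^^^^^^^^^^^^^^^^^^^^^^^^^^^^
  File "h.py", line 11, in onplane
    o,d=ray(c,uv); return o+d*((z-o[2])/d[:,2])[:,None]
        ~~~^^^^^^
  File "h.py", line 7, in ray
    p=cv2.undistortPoints(np.array(uv,float).reshape(-1,1,2),c['camera_matrix'],c['distortion']).reshape(-1,2)
      ~~~~~~~~~~~~~~~~~~~^^^^^^^^^^^^^^^^^^^^^^^^^^^^^^^^^^^^^^^^^^^^^^^^^^^^^^^^^^^^^^^^^^^^^^^
cv2.error: OpenCV(4.12.0) /io/opencv/modules/calib3d/src/undistort.dispatch.cpp:347: error: (-215:Assertion failed) CV_IS_MAT(_src) && CV_IS_MAT(_dst) && (_src->rows == 1 || _src->cols == 1) && (_dst->rows == 1 || _dst->cols == 1) && _src->cols + _src->rows - 1 == _dst->rows + _dst->cols - 1 && (CV_MAT_TYPE(_src->type) == CV_32FC2 || CV_MAT_TYPE(_src->type) == CV_64FC2) && (CV_MAT_TYPE(_dst->type) == CV_32FC2 || CV_MAT_TYPE(_dst->type) == CV_64FC2) in function 'cvUndistortPointsInternal'
```

```bash
python3 - <<'E'
from h import *
b=shot('side');cv2.imwrite('pics/s2.png',cv2.resize(b['frame'][120:270,230:400,::-1],None,fx=3.5,fy=3.5))
E
```

```text
(no output)
```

View pics/s2.png

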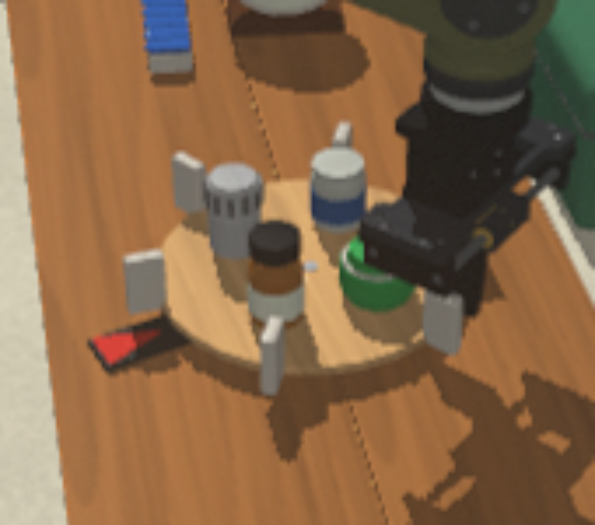

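The finger is behind the tab (crop (445,320)), which has moved about 8°; everything stands and the gripper body clears the timer. Continuing the arc.

send_rows --steps '[[[0.2, -7.2, 0], [0, 0, 3]], [[0.2, -7.2, 0], [0, 0, 3]], [[0.2, -7.2, 0], [0, 0, 3]], [[0.2, -7.2, 0], [0, 0, 3]], [[0.2, -7.2, 0], [0, 0, 3]], [[0.2, -7.2, 0], [0, 0, 3]], [[0.2, -7.2, 0], [0, 0, 3]], [[0.2, -7.2, 0], [0, 0, 3]]]'

```text
clock: 6.0
position: [0.6051, -0.1245, 0.1187]
tool_rot: [180.0, 0.0, 109.2]
contact_force: [1.0, 0.3, -0.0]
opening: 0.0003
```

send_rows --steps '[[[0.2, -7.2, 0], [0, 0, 3]], [[0.2, -7.2, 0], [0, 0, 3]], [[0.2, -7.2, 0], [0, 0, 3]], [[0.2, -7.2, 0], [0, 0, 3]], [[0.2, -7.2, 0], [0, 0, 3]], [[0.2, -7.2, 0], [0, 0, 3]], [[0.2, -7.2, 0], [0, 0, 3]], [[0.2, -7.2, 0], [0, 0, 3]]]'

```text
clock: 7.0
position: [0.5483, -0.1316, 0.1188]
tool_rot: [180.0, 0.0, 85.2]
contact_force: [0.7, -1.5, 0.3]
opening: 0.0004
```

```bash
python3 st.py; python3 - <<'E'
from h import *
b=shot('side');cv2.imwrite('pics/s3.png',cv2.resize(b['frame'][120:270,230:400,::-1],None,fx=3.5,fy=3.5))
E
```

```text
[ 0.5483 -0.1316  0.1188] [180.    0.   85.2] 0.00043229008135030886 [ 0.70099063 -1.53034146  0.28584096]
finger ang -94.06512378956312 r 0.13697716376875535
```

View pics/s3.png

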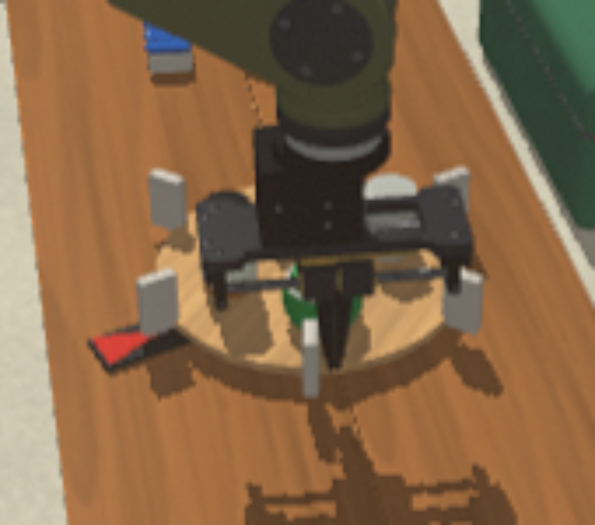

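The tab (crop (312,355)) is pushed by the finger, timer riding along behind it, nothing toppled. Continuing.

send_rows --steps '[[[0.1, -7.2, 0], [0, 0, 3]], [[0.1, -7.2, 0], [0, 0, 3]], [[0.1, -7.2, 0], [0, 0, 3]], [[0.1, -7.2, 0], [0, 0, 3]], [[0.1, -7.2, 0], [0, 0, 3]], [[0.1, -7.2, 0], [0, 0, 3]], [[0.1, -7.2, 0], [0, 0, 3]], [[0.1, -7.2, 0], [0, 0, 3]]]'

```text
clock: 8.05
position: [0.4935, -0.1157, 0.1188]
tool_rot: [180.0, -0.0, 61.2]
contact_force: [0.5, 0.0, 0.9]
opening: 0.0003
```

send_rows --steps '[[[0.1, -7.2, 0], [0, 0, 3]], [[0.1, -7.2, 0], [0, 0, 3]], [[0.1, -7.2, 0], [0, 0, 3]], [[0.1, -7.2, 0], [0, 0, 3]], [[0.1, -7.2, 0], [0, 0, 3]], [[0.1, -7.2, 0], [0, 0, 3]], [[0.1, -7.2, 0], [0, 0, 3]], [[0.1, -7.2, 0], [0, 0, 3]]]'

```text
clock: 9.05
position: [0.4497, -0.0789, 0.1189]
tool_rot: [180.0, -0.0, 37.2]
contact_force: [0.4, -0.5, -0.4]
opening: 0.0006
```

```bash
python3 st.py
```

```text
[ 0.4497 -0.0789  0.1189] [180.   -0.   37.2] 0.0005974376637991811 [ 0.4216399  -0.53905421 -0.40273758]
finger ang -142.23984200306396 r 0.1369554023672439
```

Five more rows (15°), then back off the other way, lift and look.

send_rows --steps '[[[0.1, -7.2, 0], [0, 0, 3]], [[0.1, -7.2, 0], [0, 0, 3]], [[0.1, -7.2, 0], [0, 0, 3]], [[0.1, -7.2, 0], [0, 0, 3]], [[0.1, -7.2, 0], [0, 0, 3]], [[0.1, -2.4, 0], [0, 0, 1]], [[0, 0, 0], [0, 0, 0]], [[0, 0, 0], [0, 0, 0]]]'

```text
clock: 10.05
position: [0.4306, -0.0459, 0.1187]
tool_rot: [-180.0, 0.0, 21.3]
contact_force: [-0.0, -0.7, 0.2]
opening: 0.0007
```

send_rows --steps '[[[-2, 5, 0], [0, 0, 0]], [[-3, 5, 0], [0, 0, 0]], [[0, 0, -25], [0, 0, 0]], [[0, 0, -40], [0, 0, 0]], [[0, 0, -40], [0, 0, 0]], [[-40, 20, -20], [0, 0, 0]], [[-40, 20, 0], [0, 0, 0]], [[0, 0, 0], [0, 0, 0]]]'

```text
clock: 11.05
position: [0.3685, -0.1251, 0.2441]
tool_rot: [179.9, -0.0, 21.0]
contact_force: [0.4, -0.1, -0.0]
opening: 0.0006
```

```bash
python3 st.py; python3 m.py
```

```text
[ 0.3685 -0.1251  0.2441] [179.9  -0.   21. ] 0.0006023682084614981 [ 0.39346381 -0.08095862 -0.01733681]
finger ang -145.52620162815063 r 0.22987157183448448
tray [0.55827675 0.00486751] r 0.1185846402608005
red n 84 mean [ 0.40127554 -0.04528518] dist 0.1648170852700929 dir -162.28436491740968
green n 176 z [0.11989062 0.12519495 0.13766425]
timer minenc 0.5004289150238037 -0.019791333004832268 0.022591182962059975 median [ 0.49881933 -0.02048786]
tab 44 [0.682  0.0384 0.1193] ang 15.2 r 0.1282
tab 51 [ 0.6471 -0.086   0.1168] ang -45.6 r 0.127
tab 52 [0.5913 0.1274 0.1184] ang 74.9 r 0.1269
tab 51 [ 0.5228 -0.1184  0.1186] ang -106.1 r 0.1283
tab 45 [0.4661 0.0963 0.1202] ang 135.2 r 0.1298
tab 43 [ 0.4325 -0.0266  0.121 ] ang -165.9 r 0.1297
side green 328 [ 0.49816174 -0.03812984  0.11720787] ((0.42532098293304443, -0.5100666880607605), 0.5727881193161011)
```

View pics/crop.png

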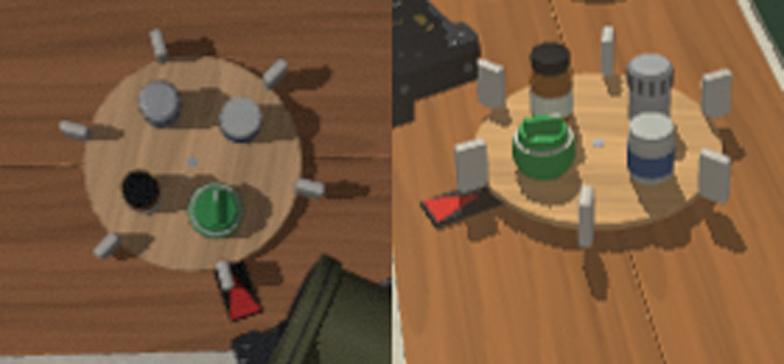

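The crop shows all four upright, timer at (215,210) slightly anticlockwise of the arrow at (240,295): about −157° to −159° against −162°, so it's inside tolerance but off by about 4–5 mm. I'll nudge the same tab another 4°.

send_rows --steps '[[[40, -20, 0], [0, 0, 0]], [[40, -20, 0], [0, 0, 0]], [[0, 0, 20], [0, 0, 0]], [[0, 0, 35], [0, 0, 0]], [[0, 0, 35], [0, 0, 0]], [[0, 0, 35], [0, 0, 0]], [[0, 0, 0], [0, 0, 0]], [[0, 0, 0], [0, 0, 0]]]'

```text
clock: 12.15
position: [0.4299, -0.0571, 0.1194]
tool_rot: [180.0, -0.0, 21.3]
contact_force: [0.1, -0.3, -0.4]
opening: 0.0004
```

```bash
python3 st.py
```

```text
[ 0.4299 -0.0571  0.1194] [180.   -0.   21.3] 0.0004014550897403114 [ 0.09259575 -0.32459017 -0.4348834 ]
finger ang -154.12498047175032 r 0.14235631186048664
```

send_rows --steps '[[[2, -5, 0], [0, 0, 0]], [[2, -5, 0], [0, 0, 0]], [[1, -5, 0], [0, 0, 0]], [[0, -5, 0], [0, 0, 0]], [[0, 0, 0], [0, 0, 0]], [[0, 0, 0], [0, 0, 0]]]'

```text
clock: 12.9
position: [0.4268, -0.0364, 0.1186]
tool_rot: [-180.0, 0.0, 21.3]
contact_force: [0.1, 0.3, 0.6]
opening: 0.0006
```

send_rows --steps '[[[-2, 5, 0], [0, 0, 0]], [[-3, 5, 0], [0, 0, 0]], [[0, 0, -25], [0, 0, 0]], [[0, 0, -40], [0, 0, 0]], [[0, 0, -40], [0, 0, 0]], [[-40, 20, -20], [0, 0, 0]], [[-40, 20, 0], [0, 0, 0]], [[0, 0, 0], [0, 0, 0]]]'

```text
clock: 13.9
position: [0.3649, -0.1158, 0.2441]
tool_rot: [179.9, -0.0, 21.0]
contact_force: [-0.2, 0.4, 0.1]
opening: 0.0003
```

```bash
python3 st.py; python3 m.py; python3 - <<'E'
from h import *
a=load('top');cv2.imwrite('pics/end.png',a['frame'][:,:,::-1])
E
```

```text
[ 0.3649 -0.1158  0.2441] [179.9  -0.   21. ] 0.00031891742570573417 [-0.17836873  0.37333466  0.11799934]
finger ang -147.9660192886825 r 0.2277982172943614
tray [0.55816487 0.00502588] r 0.11862826621888921
red n 79 mean [ 0.40066737 -0.04553945] dist 0.16541558380207239 dir -162.2005258829414
green n 174 z [0.11928759 0.1251074  0.13724967]
timer minenc 0.4550987780094147 -0.014647968113422394 0.06496579200029373 median [ 0.49784096 -0.01480678]
tab 46 [0.6841 0.0274 0.1183] ang 10.1 r 0.128
tab 49 [ 0.6398 -0.0938  0.1184] ang -50.4 r 0.1282
tab 51 [0.6019 0.1239 0.1186] ang 69.8 r 0.1267
tab 49 [ 0.5123 -0.1152  0.1184] ang -110.9 r 0.1287
tab 42 [0.4741 0.1032 0.1197] ang 130.6 r 0.1292
tab 41 [ 0.4296 -0.016   0.1218] ang -170.7 r 0.1303
side green 324 [ 0.49572449 -0.03726588  0.11993102] ((0.42996668815612793, -0.5074543952941895), 0.5759791135787964)
```

View pics/crop.png

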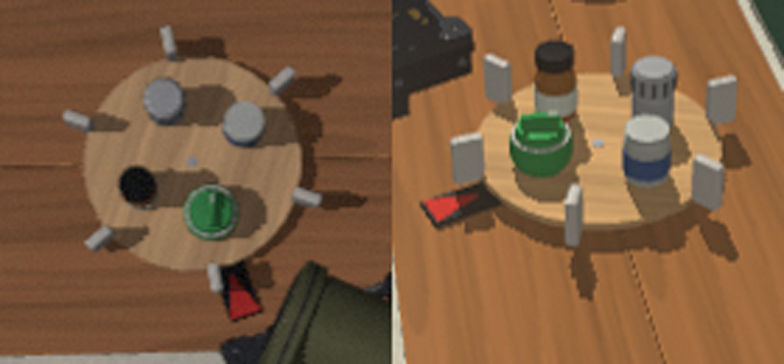

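View pics/end.png

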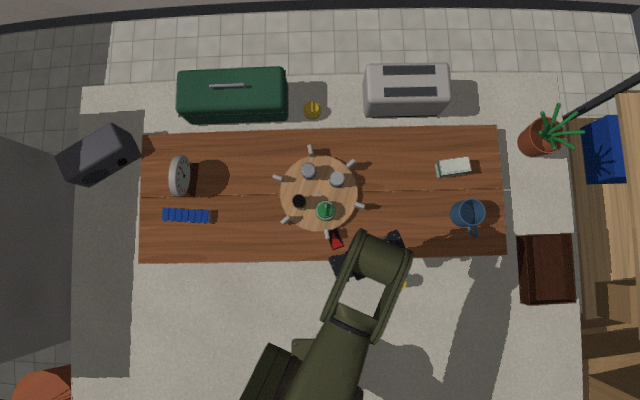

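```bash
python3 -c "
from cell import ctrl
print(ctrl.finish_job())"
```

```text
the job is handed in; nothing more can be done
None
```

The green egg timer now stands at the front of the carousel, in line with the red arrow, and the job is handed in; no verdict was reported. I pushed the outer side of one rim tab with the closed fingers along an arc and turned the tray about 125° clockwise. This took one long sweep and one 5° correction, then the arm lifted clear.

- **Timer position:** in the last check its bearing was −161.8° against the arrow's −162.2°. That is less than 1 mm off the line, and about 63 mm in front of the axis.
- **Other things:** everything on the tray is upright. The bystanders look unmoved in the top picture. The contact force readings I saw never passed about 2 N, and that is close to the sensor noise.
- **Checks that disagreed:**
  - In the last picture the circle fit to the timer was thrown off by stray pixels (65 mm radius), so I used the median of the green points instead.
  - Before the correction, the fit and the tab angles differed by about 2°, or 2 mm.
  - The tab angles put the final timer bearing at about −164°, still within tolerance.

The run took 14 s of the 64 s allowed.

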